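# Hang the lipped bin on the slat stand

## Task

Hang the sheet-metal bin that has a hooked lip at its back on the birch slat stand: tilt its front up, slip the lip into the groove between the two slats, then rotate it down so it hangs level with its back against the lower slat, and let go. Leave the plain bin without a lip where it is.

Things in the scene. Friction and masses are not known exactly. Their poses are not given: they have to be found in the camera images.
- bin_grip (a point): Bin to hang, on the table: aluminium tray 110 mm long (x), 50 wide (y), side walls 45 tall, front wall 26, 0.1-0.2 kg. Point: mid-width, 27 mm above the underside, 25 mm forward of mid-length; grip here across the width, from outside: here the hand clears the stand. A hand leaning 20 deg away from the lip at the grasp is near upright when the bin is tilted. x axis to the back (lip end), z up.
- bin_lip (a point): Same bin and axes: underside corner of the lip on the back plate's rear face, mid-width, 80 mm behind and 28 above the grip point. Lip 36 mm wide: 8x8 mm root just above this point, from it a 5 mm blade rises backwards at 45 deg to a tip 34 mm behind and above. Front tilted up 33 deg: blade nearly level, reaching 46 mm behind the point, the lip 5 mm below to 12 above it.
- groove (a point): Top front edge, mid-width, of the lower of two slats, 22 mm thick, on a fixed birch stand 268 mm wide, 170 tall, open behind. Groove above it 28 mm high, 240 wide, 105 above the table; upper slat 32 tall. x axis into the groove (from the robot), y along it, z up. Lip enters only if tilted over 15 deg; hung, bin_lip is at this edge (anywhere along y, 2-3 mm play), blade up behind the upper slat.
- plain_mid (a point): Centre, half-way up, of the plain bin: same metal, 85 mm long, 50 mm wide, 45 mm tall, flat back without lip. It stays where it is.
Things that resemble listed ones, but are neither listed nor needed, are in the scene too. Leave any orange or yellow look-alike of the part that bears bin_grip alone.

How it is judged:
On the way:
1. the lip is in the groove with the bin's front tilted up (angle between bin_lip's own z axis and vertical above 0.17 rad and x of bin_lip in the frame of groove above -0.016 m and z of bin_lip in the frame of groove between -0.004 and 0.026 m).
At the end, for the whole second after the job is handed in: The lipped bin hangs in the groove, released and at rest: lip corner within 12 mm in depth and 10 mm in height of the lower slat's top front edge, between the end cheeks, level within 10 degrees and square to the stand within 11 degrees; the plain bin is within 30 mm of where it stood (angle between bin_lip's own z axis and vertical below 0.17 rad and angle between the x axis of bin_lip and the x axis of groove, either way round below 0.2 rad and x of bin_lip in the frame of groove between -0.012 and 0.01 m and z of bin_lip in the frame of groove between -0.01 and 0.01 m and y of bin_lip in the frame of groove between -0.115 and 0.115 m and linear speed of hook_bin below 0.02 m/s and distance of plain_mid from where it was at the start of the episode below 0.03 m); the robot touches nothing.
It fails at once if the plain bin is moved from its place (distance of plain_mid from where it was at the start of the episode above 0.03 m).
It also fails if it takes over 48 s, if anything falls off the work surface, if the arm or the gripper's body presses on something with over 40 N, if the wrist force passes 120 N, or if a joint passes its speed limit or range.

## Robot

A 6-joint arm with a two-finger parallel gripper is mounted at the origin on the work surface. World frame = base frame: x ahead of the robot, y to its left, z up, the work surface at z = 0. Lengths are in m, angles in rad, forces in N, time in s.
With the tool pointing down it reaches from about 0.35 to 0.725 m from the base axis. Payload 6 kg.
Tool frame: the origin (TCP) lies at the centre of the arm's flange, where the gripper is bolted on; the fingertips stand 173 mm ahead of it and the grasp point (between the pads) lies robot.hold_point_z ahead of it (robot.hold_point_z is the distance from the TCP to the grasp point, in m); z points along the fingers, y is the line along which they close (so a half turn about z gives the same grasp; the last joint's range is limited). The gripper opens to 85 mm and grips with 20 to 120 N. Pads are 22 mm wide; open, the fingers measure 114 mm over their backs; the gripper's body (76 mm by 85 mm) begins 54 mm behind the grasp point. The pads swing forward as they close: fully open they stand 13 mm farther back than shut.
Start: joints at [1.515, 0.04, 0.085, 0, -1.615, -0.334], TCP at [0.228, 0.555, 0.405] pointing down, gripper open.
Joint ranges: [-2.56, 2.56], [-1.29, 2.01], [-1.08, 1.49], [-3.29, 1.98], [-2.81, -0.18], [-2.99, 2.99]. Speed limits (rad/s): [2.57, 2.57, 3.01, 3.14, 3.14, 3.14].

## Interface

Orientations are given as [roll, pitch, yaw] about the fixed x, y, z axes, in that order (R = Rz(yaw) Ry(pitch) Rx(roll)).
In Python, from bench import robot gives the robot as it stands.
- The arm moves only by the tool carry_out, never from a script. Its argument "series" is a list of rows, each an object of numbers: "grip": the gripper command: -1 is fully open, 1 is shut, values between are in proportion; "dx", "dy", "dz": the shift along the world's x, y, z in cm; "spin": the turn about the world's z in degrees. A call has 1 to 5 rows; each row is the pose to reach, as a shift and turn from the pose commanded when the call began; what a row does not reach only later rows make up. A row lasts 1/12 s, in which the tool goes at most 41.7 mm and 7.16 degrees, less where a joint would pass 70% of its speed; a pose out of reach is approached as far as the arm can. A call with a gripper value outside its range is refused whole. The fingers move at their own pace and stop on an object; "newtons" is the grip in N (left out, the last holds). Time passes only in rows, so rows that repeat a pose let the fingers close. It gives the time, the measured TCP pose, the force, the opening and the grip force at its end, in the units of the state.
- robot.get_obs(): the state, without advancing time (a new reading comes with each control period).
- robot.snapshot(name): name is "scene" or "top"; returns a dict with "color" (400x640x3 uint8, red, green, blue), "fovy" (degrees; the focal length in pixels is half the picture's height over the tangent of half this angle, whatever the lens; pixels are square), "cx", "cy" (the principal point, pixels), "rvec" (rotation vector, rad) and "tvec" (3), from world to camera coordinates, as OpenCV has them. Camera axes: x right, y down, z forward; pixel columns grow to the right and rows downward; lengths in m; the calibration is good to about 2 mm. A picture is of the moment at which its call begins. There is no depth.
- robot.hand_in(): hands the job in; it is judged then, once.
The state is a dict: "clock": time; "q": joint angles; "dq": joint speeds; "tau": joint torques, N m; "position": TCP position; "tcp_rot": TCP orientation; "force": force on the tool from outside, world axes, zero at the start; "ft_torque": the same for the moment, N m; "finger_gap": opening from 0.0 (shut) to 1.0 (fully open); "grip_force": force on a finger pad.
Only numpy, scipy, OpenCV 4.12 (cv2) and the standard library are available. Lean on these libraries where they do the work, as an engineer would, in place of code of your own. Each camera call takes 0.05 s, during which the arm holds its last target. There are 200 camera calls.

## Working session

There is one attempt and no reset: what is moved stays moved. The work goes in short steps, Python scripts to look and compute and a tool call to move; the robot and the scene stay as the last step left them, time stands still between calls to the robot, and variables do not carry over. Pictures are saved under pics/ and viewed, at most 10 in all, crops included, and the job is handed in when it is done.

Besides the shell and the picture viewer there is one more tool, called after ">>>" as a command line: name --argument value ..., lists and objects as JSON in quotes. carry_out: Moves the arm, as the interface text tells. Its arguments: {"type":"object","properties":{"series":{"type":"array","items":{"type":"object","properties":{"grip":{"type":"number"},"dx":{"type":"number"},"dy":{"type":"number"},"dz":{"type":"number"},"spin":{"type":"number"}}}},"newtons":{"type":"number"}},"required":["series"]}

```bash
mkdir -p pics; cat > h.py <<'E'
import cv2, numpy as np
from bench import robot
def snap(n):
    s=robot.snapshot(n); c=s['color']; f=200/np.tan(np.radians(s['fovy'])/2)
    R=cv2.Rodrigues(np.array(s['rvec'],float))[0]; t=np.array(s['tvec'],float).ravel()
    return c,dict(f=f,c=(s['cx'],s['cy']),R=R,t=t)
def ray(k,p):
    d=k['R'].T@np.array([(p[0]-k['c'][0])/k['f'],(p[1]-k['c'][1])/k['f'],1]); return -k['R'].T@k['t'],d
def plane(k,p,z):
    o,d=ray(k,p); return o+d*(z-o[2])/d[2]
def xplane(k,p,x):
    o,d=ray(k,p); return o+d*(x-o[0])/d[0]
def tri(k1,p1,k2,p2):
    o,d=ray(k1,p1);q,e=ray(k2,p2); s=np.linalg.lstsq(np.c_[d,-e],q-o,rcond=None)[0]
    a,b=o+s[0]*d,q+s[1]*e; return (a+b)/2,np.linalg.norm(a-b)
def proj(k,P):
    v=k['R']@np.array(P,float)+k['t']; return k['f']*v[:2]/v[2]+np.array(k['c'])
def save(n,c): cv2.imwrite('pics/'+n,c[:,:,::-1])
E
python3 - <<'E'
from h import *
for n in('scene','top'):
    c,k=snap(n); save(n+'0.png',c); print(n,k['f'],-k['R'].T@k['t'],k['R'][2])
o=robot.get_obs(); print(o['position'],o['tcp_rot'],o['clock'],robot.hold_point_z)
E
```

```text
scene 424.1359001313732 [ 1.17110596 -0.74677908  0.75002889] [-0.62381492  0.5472765  -0.55798152]
top 456.42731816908815 [ 0.16581944 -0.09223582  1.36242375] [ 0.22065454 -0.0025123  -0.97534879]
[0.22791437 0.55501916 0.40374598] [ 3.13993475e+00 -1.58962533e-04 -3.89789561e-01] 0.1 0.1547
```

View pics/scene0.png

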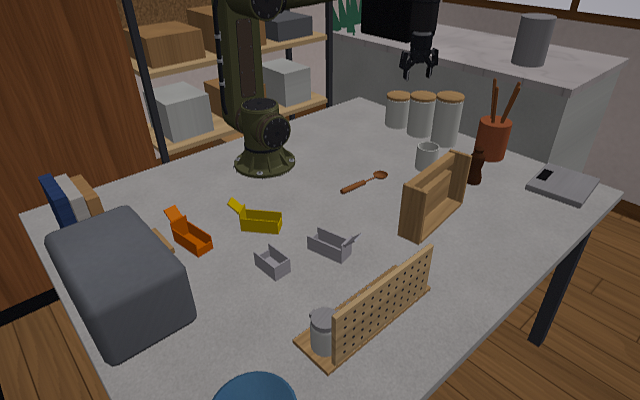

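View pics/top0.png

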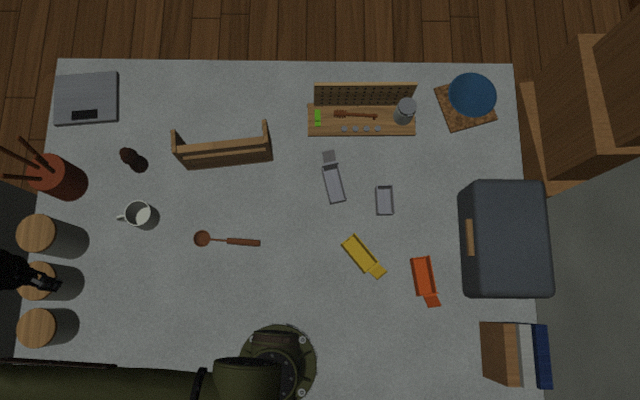

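Top image: the lipped silver bin is at (333,183) with its lip up at (329,157), and the plain silver bin at (384,200). The yellow (363,255) and orange (425,277) lookalikes are to be left alone. The stand is at (222,150). In the scene view the lipped bin is at (332,244) and the stand at (436,195). I choose the silver one with a lip and check it in a crop.

```bash
python3 - <<'E'
from h import *
a,k=snap('top'); b,k2=snap('scene')
A=cv2.resize(a[110:220,160:410],None,fx=3.2,fy=3.2,interpolation=cv2.INTER_CUBIC)[:, :800]
B1=cv2.resize(b[215:275,295:370],None,fx=4,fy=4,interpolation=cv2.INTER_CUBIC)
B2=cv2.resize(b[145:245,390:480],None,fx=2.4,fy=2.4,interpolation=cv2.INTER_CUBIC)
o=np.zeros((352+240,800,3),np.uint8); o[:352]=A; o[352:592,:300]=B1; o[352:592,320:320+216]=B2
save('crop1.png',o)
for p in[(333,183),(384,200)]: print(plane(k,p,0.02))
print(plane(k,(222,150),.1))
hsv=cv2.cvtColor(b,cv2.COLOR_RGB2HSV); print(hsv[244,332],hsv[210,410],a[185,333],a[150,222])
E
```

```text
[ 0.52709725 -0.15859211  0.02      ]
[ 0.47598662 -0.31271063  0.02      ]
[0.60060377 0.16818708 0.1       ]
[143  15  69] [ 16 129  69] [106 109 113] [48 39 29]
```

View pics/crop1.png

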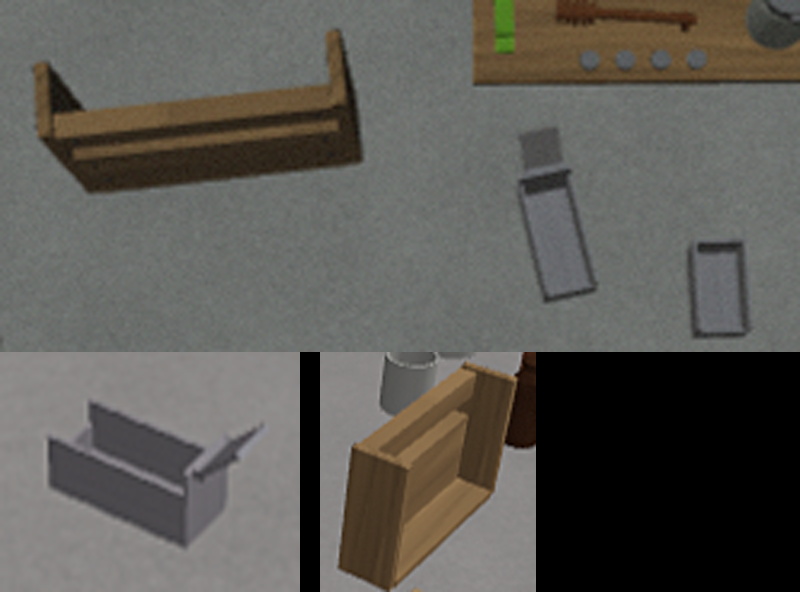

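```bash
python3 - <<'E'
from h import *
a,k=snap('top'); b,k2=snap('scene')
T=lambda x,y:(x/3.2+160-.34,y/3.2+110-.34)
S=lambda x,y:(x/4+295-.375,(y-352)/4+215-.375)
Q=lambda x,y:((x-320)/2.4+390-.3,(y-352)/2.4+145-.3)
def yaw(p,q): d=(q-p)[:2]; return np.degrees(np.arctan2(d[1],d[0]))
P=lambda n,p,z:(print(n,(v:=plane(k,p,z)).round(4)),v)[1]
P2=lambda n,p,z:(print(n,(v:=plane(k2,p,z)).round(4)),v)[1]
bl=P('bin bl',T(519,178),.045);br=P('br',T(570,172),.045);fr=P('fr0',T(595,290),.0);fl=P('fl0',T(546,300),0)
fr=P('fr45',T(595,290),.045);fl=P('fl45',T(546,300),.045)
print('yaw',yaw(fl,bl),yaw(fr,br),np.linalg.norm(bl-fl),np.linalg.norm(br-bl))
u=P2('S near back bot',S(187,547),0);v=P2('S near front bot',S(50,487),0);print(yaw(v,u),np.linalg.norm(u-v))
u=P2('S near back top',S(187,478),.045);v=P2('S near front top',S(49,437),.045);print(yaw(v,u),np.linalg.norm(u-v))
u=P2('S far front top',S(90,402),.045);print(np.linalg.norm(u-v))
l=P('groove l',T(75,158),.105);r=P('groove r',T(338,131),.105);print(np.linalg.norm(l-r),yaw(r,l)-90,(l+r)/2)
l=P('base l',T(90,192),0);r=P('base r',T(362,162),0);print(np.linalg.norm(l-r),yaw(r,l)-90,(l+r)/2)
l=P('top l',T(53,138),.170);r=P('top r',T(343,107),.170);print(np.linalg.norm(l-r),yaw(r,l)-90,(l+r)/2)
# brightness profile columns through the stand
for c in (200,225,250): print(c,[int(x) for x in a[134:174,c].sum(1)])
E
```

```text
bin bl [ 0.5752 -0.1237  0.045 ]
br [ 0.5817 -0.1717  0.045 ]
fr0 [ 0.4782 -0.1983  0.    ]
fl0 [ 0.4678 -0.1514  0.    ]
fr45 [ 0.4679 -0.1948  0.045 ]
fl45 [ 0.4578 -0.1494  0.045 ]
yaw 12.383374322895207 11.45076726982022 0.12012988928657942 0.048483435319821064
S near back bot [ 0.5824 -0.1675 -0.    ]
S near front bot [ 0.4765 -0.195   0.    ]
14.549615996459483 0.10944165463864992
S near back top [ 0.5706 -0.1572  0.045 ]
S near front top [ 0.4785 -0.1959  0.045 ]
22.79139764469436 0.0998593666265793
S far front top [ 0.468  -0.1507  0.045 ]
0.046409475163182036
groove l [0.57   0.2776 0.105 ]
groove r [0.5987 0.0419 0.105 ]
0.23744962927219493 6.947843769356027 [0.58438225 0.15971832 0.105     ]
base l [0.5695 0.2914 0.    ]
base r [0.6034 0.0286 0.    ]
0.2649838136125097 7.361856751500781 [0.58643519 0.15997175 0.        ]
top l [0.5668 0.2786 0.17  ]
top r [0.5982 0.0314 0.17  ]
0.2491943496292401 7.230417188419878 [0.58247325 0.15497984 0.17      ]
200 [322, 330, 333, 325, 325, 334, 329, 337, 324, 285, 268, 266, 276, 261, 266, 274, 219, 113, 103, 103, 161, 231, 234, 228, 141, 109, 122, 117, 120, 110, 110, 106, 114, 116, 129, 198, 337, 313, 311, 314]
225 [344, 347, 343, 343, 344, 325, 286, 248, 239, 247, 241, 243, 266, 231, 128, 107, 94, 150, 233, 259, 216, 146, 118, 122, 121, 125, 99, 109, 108, 123, 118, 101, 194, 333, 321, 320, 327, 314, 305, 313]
250 [325, 325, 318, 293, 231, 251, 238, 243, 245, 251, 247, 148, 113, 112, 125, 205, 240, 228, 189, 122, 115, 126, 117, 90, 115, 110, 116, 118, 114, 182, 317, 342, 333, 330, 328, 321, 328, 347, 325, 334]
```

Lipped bin: centre about (.526,-.161), yaw about 13.7°, so the grip point is about (.502,-.167,.027). The measured length is 108 mm and width 48 mm, against 110 and 50. Groove middle is about (.584,.160,.105), yaw about 7.2°, and the measured stand width is 265 mm against 268. Moving over the bin now.

>>> carry_out --series '[{"dx": 7, "dy": -18, "spin": 36, "grip": -1}, {"dx": 7, "dy": -18, "spin": 36, "grip": -1}, {"dx": 7, "dy": -18, "spin": 36, "grip": -1}, {"dx": 7, "dy": -18, "spin": 36, "grip": -1}, {"dx": 7, "dy": -18, "spin": 36, "grip": -1}]' --newtons 20

```text
$.series[0]: bad value
```

>>> carry_out --series '[{"dx": 1.4, "dy": -3.7, "dz": 0, "spin": 7, "grip": -1}, {"dx": 2.8, "dy": -7.4, "dz": 0, "spin": 14, "grip": -1}, {"dx": 4.2, "dy": -11.1, "dz": 0, "spin": 21, "grip": -1}, {"dx": 5.6, "dy": -14.8, "dz": 0, "spin": 28, "grip": -1}, {"dx": 7, "dy": -18.5, "dz": 0, "spin": 35, "grip": -1}]' --newtons 20

```text
clock: 0.72
position: [0.2982, 0.3682, 0.4046]
tcp_rot: [-3.142, -0.0, 0.228]
force: [0.2, 0.0, 0.6]
finger_gap: 1.006
grip_force: 0.0
```

>>> carry_out --series '[{"dx": 7, "dy": -18.5, "dz": 0, "spin": 0.5, "grip": -1}, {"dx": 7, "dy": -18.5, "dz": 0, "spin": 0.5, "grip": -1}, {"dx": 7, "dy": -18.5, "dz": 0, "spin": 0.5, "grip": -1}, {"dx": 7, "dy": -18.5, "dz": 0, "spin": 0.5, "grip": -1}, {"dx": 7, "dy": -18.5, "dz": 0, "spin": 0.5, "grip": -1}]' --newtons 20

```text
clock: 1.13
position: [0.3681, 0.1823, 0.4053]
tcp_rot: [-3.141, -0.001, 0.229]
force: [1.4, -0.1, -0.0]
finger_gap: 1.0
grip_force: 0.0
```

>>> carry_out --series '[{"dx": 7, "dy": -18.5, "dz": 0, "spin": 0, "grip": -1}, {"dx": 7, "dy": -18.5, "dz": 0, "spin": 0, "grip": -1}, {"dx": 7, "dy": -18.5, "dz": 0, "spin": 0, "grip": -1}, {"dx": 7, "dy": -18.5, "dz": 0, "spin": 0, "grip": -1}, {"dx": 7, "dy": -18.5, "dz": 0, "spin": 0, "grip": -1}]'

```text
clock: 1.55
position: [0.4381, -0.0029, 0.405]
tcp_rot: [3.141, -0.001, 0.229]
force: [0.4, 1.8, 0.9]
finger_gap: 0.999
grip_force: 0.0
```

>>> carry_out --series '[{"dx": 6.4, "dy": -16.4, "dz": -4, "spin": 0.6, "grip": -1}, {"dx": 6.4, "dy": -16.4, "dz": -4, "spin": 0.6, "grip": -1}, {"dx": 6.4, "dy": -16.4, "dz": -4, "spin": 0.6, "grip": -1}, {"dx": 6.4, "dy": -16.4, "dz": -4, "spin": 0.6, "grip": -1}, {"dx": 6.4, "dy": -16.4, "dz": -10, "spin": 0.6, "grip": -1}]'

```text
clock: 1.97
position: [0.502, -0.1644, 0.3321]
tcp_rot: [3.136, -0.008, 0.236]
force: [0.2, 1.3, 1.7]
finger_gap: 0.997
grip_force: 0.0
```

```bash
python3 - <<'E'
from h import *
a,k=snap('top'); b,k2=snap('scene'); print(robot.get_obs()['position'])
o=np.zeros((600,800,3),np.uint8)
o[:280,:400]=cv2.resize(a[130:230,270:412],(400,280),interpolation=cv2.INTER_CUBIC)
o[290:590,:700]=cv2.resize(b[170:300,200:503],(700,300),interpolation=cv2.INTER_CUBIC)
save('c2.png',o)
E
```

```text
[ 0.49928994 -0.16127355  0.31977007]
```

View pics/c2.png

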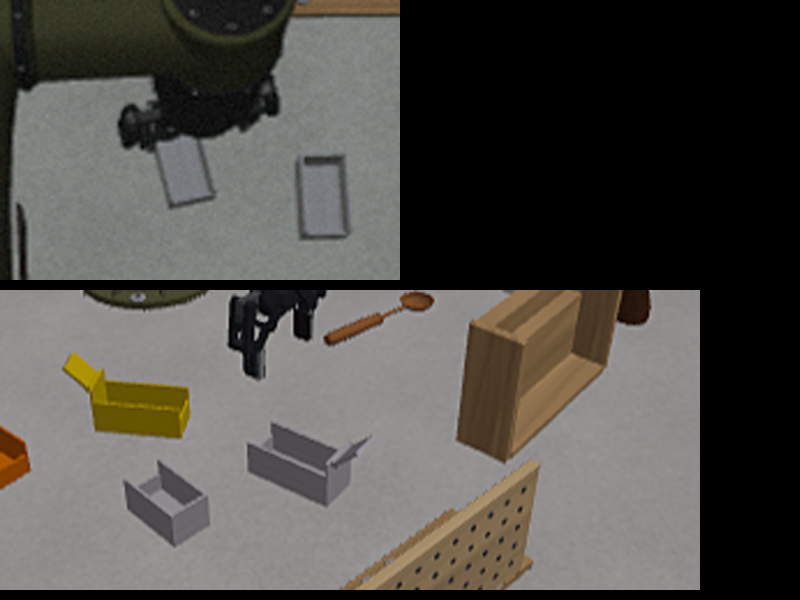

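The bin is in place and the gripper above it is aligned: fingers at crop (250,350) and (305,325) straddle the bin's forward half. Descending.

>>> carry_out --series '[{"dx": 0, "dy": -0.2, "dz": -4, "spin": 0, "grip": -1}, {"dx": 0, "dy": -0.2, "dz": -8, "spin": 0, "grip": -1}, {"dx": 0, "dy": -0.2, "dz": -10, "spin": 0, "grip": -1}, {"dx": 0, "dy": -0.2, "dz": -12.2, "spin": 0, "grip": -1}, {"dx": 0, "dy": -0.2, "dz": -12.2, "spin": 0, "grip": -1}]'

```text
clock: 2.48
position: [0.499, -0.1608, 0.2016]
tcp_rot: [-3.139, 0.006, 0.241]
force: [-0.8, 0.2, -0.9]
finger_gap: 1.0
grip_force: 0.0
```

>>> carry_out --series '[{"dx": 0, "dy": 0, "dz": 0, "spin": 0, "grip": 1}, {"dx": 0, "dy": 0, "dz": 0, "spin": 0, "grip": 1}, {"dx": 0, "dy": 0, "dz": 0, "spin": 0, "grip": 1}, {"dx": 0, "dy": 0, "dz": 0, "spin": 0, "grip": 1}, {"dx": 0, "dy": 0, "dz": 0, "spin": 0, "grip": 1}]' --newtons 20

```text
clock: 2.9
position: [0.5011, -0.1615, 0.2079]
tcp_rot: [3.14, -0.004, 0.241]
force: [-1.0, 1.6, 6.0]
finger_gap: 0.576
grip_force: 21.2
```

>>> carry_out --series '[{"dx": 0, "dy": 0, "dz": 0, "spin": 0, "grip": -1}, {"dx": 0, "dy": 0, "dz": 0, "spin": 0, "grip": -1}, {"dx": 0, "dy": 0, "dz": 0, "spin": 0, "grip": -1}, {"dx": 0, "dy": 0, "dz": 0, "spin": 0, "grip": -1}]'

```text
clock: 3.23
position: [0.5002, -0.1616, 0.2049]
tcp_rot: [-3.142, 0.0, 0.24]
force: [-0.5, 0.3, 0.4]
finger_gap: 0.998
grip_force: 0.0
```

```bash
python3 - <<'E'
from h import *
for i in range(2):
    b,k2=snap('scene'); o=robot.get_obs(); print(o['position'],o['force'],o['tcp_rot'],o['q'])
save('c3.png',cv2.resize(b[150:290,220:400],(720,560),interpolation=cv2.INTER_CUBIC))
E
```

```text
[ 0.50018369 -0.16156553  0.2049048 ] [-0.07735954  0.29361026 -0.18494041] [-3.14159251e+00  1.73219910e-04  2.40181489e-01] [ 7.07196896e-02 -8.94263320e-02 -4.10288043e-01  3.06310341e-05
 -1.25010538e+00  1.74024847e+00]
[ 0.50018715 -0.1615569   0.20487153] [ 0.2723108  -0.57919066 -0.32366693] [3.14157380e+00 2.32014071e-04 2.40227566e-01] [ 7.07470302e-02 -8.93765566e-02 -4.10316017e-01  6.08180352e-05
 -1.25008238e+00  1.74025769e+00]
```

View pics/c3.png

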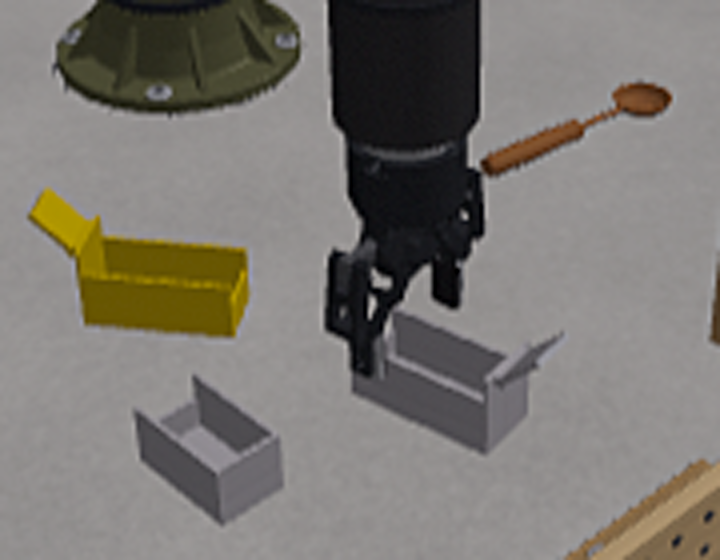

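The hand is 23 mm too high, because the earlier row was cut short. The bin has not moved: its near back corner is still at (341,263). Lowering and gripping.

>>> carry_out --series '[{"dx": 0.1, "dy": -0.5, "dz": 0, "spin": 0, "grip": -1}, {"dx": 0.1, "dy": -0.5, "dz": -2.3, "spin": 0, "grip": -1}, {"dx": 0.1, "dy": -0.5, "dz": -2.3, "spin": 0, "grip": -1}, {"dx": 0.1, "dy": -0.5, "dz": -2.3, "spin": 0, "grip": -1}, {"dx": 0.1, "dy": -0.5, "dz": -2.3, "spin": 0, "grip": 1}]'

```text
clock: 3.75
position: [0.5014, -0.1668, 0.1825]
tcp_rot: [3.141, 0.0, 0.24]
force: [0.3, -0.0, -0.0]
finger_gap: 0.882
grip_force: 0.0
```

>>> carry_out --series '[{"dx": 0, "dy": 0, "dz": 0, "spin": 0, "grip": 1}, {"dx": 0, "dy": 0, "dz": 0, "spin": 0, "grip": 1}, {"dx": 0, "dy": 0, "dz": 0, "spin": 0, "grip": 1}, {"dx": 0, "dy": 0, "dz": 0, "spin": 0, "grip": 1}, {"dx": 0, "dy": 0, "dz": 0, "spin": 0, "grip": 1}]' --newtons 20

```text
clock: 4.17
position: [0.5016, -0.1665, 0.1831]
tcp_rot: [3.141, -0.001, 0.241]
force: [-0.8, 1.5, 5.1]
finger_gap: 0.584
grip_force: 22.2
```

>>> carry_out --series '[{"dx": 0, "dy": 0, "dz": 3, "spin": 0, "grip": 1}, {"dx": 0, "dy": 0, "dz": 6, "spin": -6.5, "grip": 1}, {"dx": -2, "dy": 3, "dz": 8, "spin": -6.5, "grip": 1}, {"dx": -3, "dy": 7, "dz": 8, "spin": -6.5, "grip": 1}, {"dx": -3, "dy": 7, "dz": 8, "spin": -6.5, "grip": 1}]'

```text
clock: 4.58
position: [0.4704, -0.0925, 0.2631]
tcp_rot: [-3.14, -0.003, 0.131]
force: [0.2, -1.2, -1.4]
finger_gap: 0.585
grip_force: 21.9
```

```bash
python3 - <<'E'
from h import *
b,k2=snap('scene'); o=robot.get_obs(); print(o['position'],o['force'],o['tcp_rot'],o['finger_gap'],o['grip_force'])
save('c4.png',cv2.resize(b[130:280,250:450],(800,600),interpolation=cv2.INTER_CUBIC))
E
```

```text
[ 0.4707162  -0.09408702  0.262338  ] [-0.20116607  0.55444555 -0.70527015] [-3.14049737e+00 -1.61140222e-03  1.31051967e-01] 0.5856869876526489 21.855597496032715
```

View pics/c4.png

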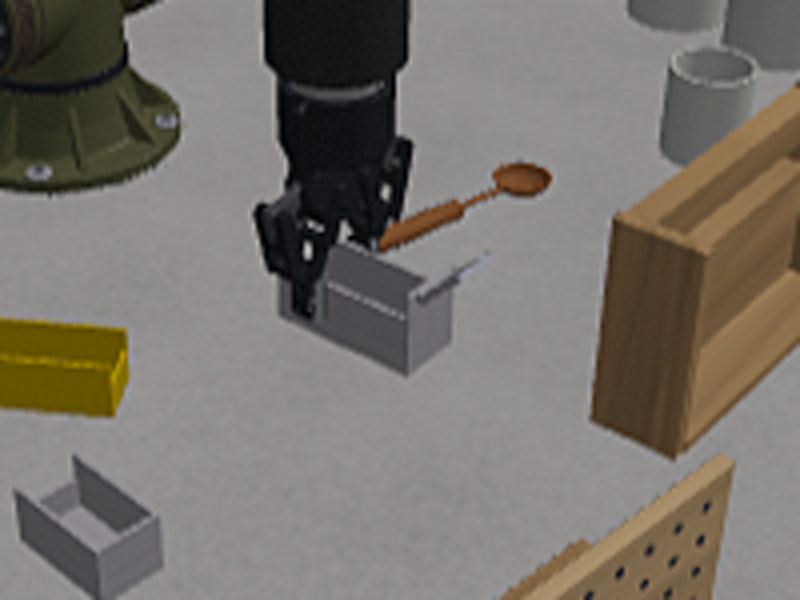

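```bash
cat >> h.py <<'E'
def side(k,pts,pos,yaw,off=-.025):
    "bin-yaw coordinates (x from grip, height) of pixels on the near wall plane"
    ex=np.array([np.cos(yaw),np.sin(yaw),0]);ey=np.array([-np.sin(yaw),np.cos(yaw),0])
    g=np.array(pos)-[0,0,.1547]; out=[]
    for p in pts:
        o,d=ray(k,p); s=(off-(o-g)@ey)/(d@ey); v=o+s*d-g; out.append((v@ex,v[2]))
    return np.array(out)
E
python3 - <<'E'
from h import *
b,k=snap('scene'); o=robot.get_obs()
C=[(x/4+250-.375,y/4+130-.375) for x,y in[(278,318),(405,377),(405,306)]]
r=side(k,C,o['position'],o['tcp_rot'][2]);print(r.round(4),np.degrees(np.arctan2(r[1,1]-r[0,1],r[1,0]-r[0,0])))
for P in[(-.03,-.025,-.027),(.08,-.025,-.027),(.08,-.025,.018)]:
  y=o['tcp_rot'][2];c,s=np.cos(y),np.sin(y);w=np.array(o['position'])+[c*P[0]-s*P[1],s*P[0]+c*P[1],P[2]-.1547];u=proj(k,w);print(w,((u-[250,130])*4).round(0))
E
```

```text
[[-0.0281 -0.0261]
 [ 0.0821 -0.0232]
 [ 0.0801  0.032 ]] 1.5110590726633646
[ 0.44440337 -0.12395455  0.08017663] [274. 316.]
[ 0.55347751 -0.10971262  0.08017663] [401. 379.]
[ 0.55347751 -0.10971262  0.12517663] [403. 323.]
```

>>> carry_out --series '[{"dx": -2.0, "dy": 4, "dz": -1, "spin": 0, "grip": 1}, {"dx": -2.5, "dy": 8, "dz": -2, "spin": 0, "grip": 1}, {"dx": -2.5, "dy": 12, "dz": -3, "spin": 0, "grip": 1}, {"dx": -2.5, "dy": 16, "dz": -4.1, "spin": 0, "grip": 1}, {"dx": -2.5, "dy": 20, "dz": -4.1, "spin": 0, "grip": 1}]'

```text
clock: 5.1
position: [0.4453, 0.1025, 0.2183]
tcp_rot: [3.14, 0.004, 0.125]
force: [0.6, -0.3, -0.9]
finger_gap: 0.585
grip_force: 21.9
```

>>> carry_out --series '[{"dx": 0, "dy": 3.6, "dz": 0, "spin": 0, "grip": 1}, {"dx": 0, "dy": 3.6, "dz": 0, "spin": 0, "grip": 1}, {"dx": 0, "dy": 3.6, "dz": 0, "spin": 0, "grip": 1}, {"dx": 0, "dy": 3.6, "dz": 0, "spin": 0, "grip": 1}]'

```text
clock: 5.43
position: [0.4464, 0.1375, 0.2202]
tcp_rot: [3.14, 0.002, 0.126]
force: [-0.8, -0.7, -1.1]
finger_gap: 0.586
grip_force: 22.0
```

```bash
python3 - <<'E'
from h import *
b,k2=snap('scene');a,k=snap('top'); o=robot.get_obs(); print(o['position'],o['force'],o['tcp_rot'])
O=np.zeros((600,800,3),np.uint8)
O[:,:480]=cv2.resize(b[130:255,375:475],(480,600),interpolation=cv2.INTER_CUBIC)
O[:300,480:]=cv2.resize(a[110:220,165:282],(320,300),interpolation=cv2.INTER_CUBIC)
save('c5.png',O)
E
```

```text
[0.44646469 0.13687603 0.22056991] [ 0.2770588  -0.22623908 -1.31639565] [3.14088793e+00 8.12046523e-04 1.24959742e-01]
```

View pics/c5.png

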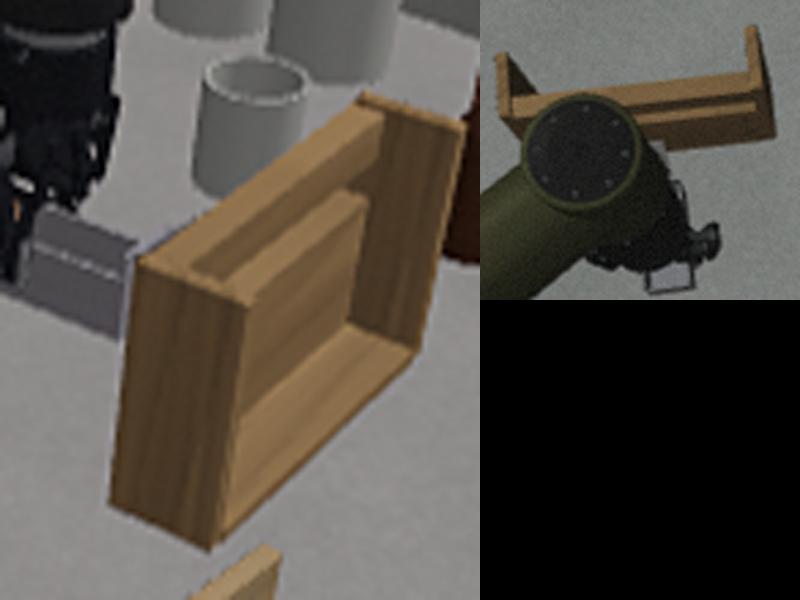

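>>> carry_out --series '[{"dx": 1, "dy": 0.1, "dz": 0, "spin": 0, "grip": 1}, {"dx": 2, "dy": 0.2, "dz": 0, "spin": 0, "grip": 1}, {"dx": 3, "dy": 0.4, "dz": 0, "spin": 0, "grip": 1}, {"dx": 4.2, "dy": 0.5, "dz": 0, "spin": 0, "grip": 1}, {"dx": 4.2, "dy": 0.5, "dz": 0, "spin": 0, "grip": 1}]'

```text
clock: 5.95
position: [0.4896, 0.1418, 0.2209]
tcp_rot: [3.141, -0.0, 0.124]
force: [-1.0, -0.9, -0.0]
finger_gap: 0.583
grip_force: 22.0
```

>>> carry_out --series '[{"dx": 0, "dy": 0, "dz": 0, "spin": 0, "grip": 1}, {"dx": 0, "dy": 0, "dz": 0.5, "spin": 0, "grip": 1}, {"dx": 0, "dy": 0, "dz": 1, "spin": 0, "grip": 1}, {"dx": 0, "dy": 0, "dz": 1, "spin": 0, "grip": 1}]' --newtons 20

```text
clock: 6.28
position: [0.4879, 0.1428, 0.232]
tcp_rot: [-3.141, -0.0, 0.127]
force: [0.1, -0.9, -1.8]
finger_gap: 0.583
grip_force: 21.5
```

>>> carry_out --series '[{"dx": -0.2, "dy": 0, "dz": 0.5, "spin": 0, "grip": 1}, {"dx": -0.5, "dy": -0.1, "dz": 1, "spin": 0, "grip": 1}, {"dx": -0.7, "dy": -0.1, "dz": 1.5, "spin": 0, "grip": 1}, {"dx": -0.9, "dy": -0.1, "dz": 2, "spin": 0, "grip": 1}, {"dx": -0.9, "dy": -0.1, "dz": 2, "spin": 0, "grip": 1}]'

```text
clock: 6.7
position: [0.479, 0.1421, 0.2526]
tcp_rot: [-3.141, -0.002, 0.127]
force: [0.3, -0.1, -1.6]
finger_gap: 0.582
grip_force: 21.5
```

```bash
python3 - <<'E'
from h import *
b,k2=snap('scene');a,k=snap('top'); o=robot.get_obs(); print(o['position'],o['force'],o['tcp_rot'])
O=np.zeros((600,800,3),np.uint8)
O[:,:480]=cv2.resize(b[130:255,365:465],(480,600),interpolation=cv2.INTER_CUBIC)
O[:300,480:]=cv2.resize(a[110:220,165:282],(320,300),interpolation=cv2.INTER_CUBIC)
save('c6.png',O)
E
```

```text
[0.47928213 0.14223737 0.25172732] [ 0.57013399 -0.07933503 -1.01149768] [-3.14102694e+00 -1.45524600e-03  1.27179397e-01]
```

View pics/c6.png

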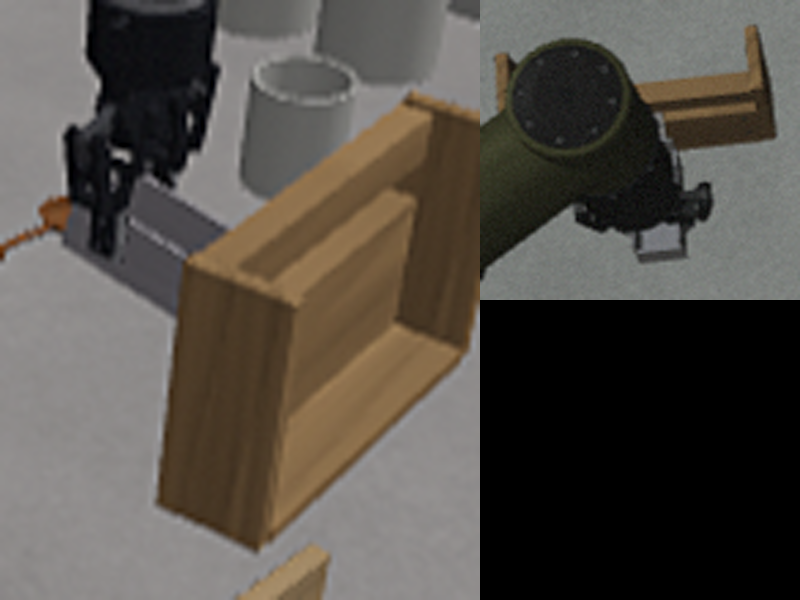

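```bash
python3 - <<'E'
from h import *
b,k=snap('scene'); o=robot.get_obs()
C=[(x/4.8+365-.4,y/4.8+130-.4) for x,y in[(64,241),(178,315),(135,178),(230,232)]]
r=side(k,C[:2],o['position'],o['tcp_rot'][2]);print(r.round(4),np.degrees(np.arctan2(-r[1,1]+r[0,1],r[1,0]-r[0,0])))
r=side(k,C[2:],o['position'],o['tcp_rot'][2],.025);print(r.round(4),np.degrees(np.arctan2(-r[1,1]+r[0,1],r[1,0]-r[0,0])))
G=np.array([.5844,.1597,.105]);e=np.array([.992,.1253,0]);g=np.array(o['position'])-[0,0,.1547]-G;print(g@e,g@[-.1253,.992,0],g[2])
E
```

```text
[[-0.0341 -0.017 ]
 [ 0.0528 -0.0365]] 12.672841824782175
[[-0.0165  0.0138]
 [ 0.0548  0.0012]] 10.051075662870497
-0.10645366659563212 -0.00420503457332817 -0.008245799288989289
```

The levering works: the bin has pivoted in the pads to about 12–14° front-up, with its lower edge at crop (64,241)–(178,315). Continuing upward.

>>> carry_out --series '[{"dx": -0.2, "dy": 0, "dz": 0.8, "spin": 0, "grip": 1}, {"dx": -0.3, "dy": 0, "dz": 1.6, "spin": 0, "grip": 1}, {"dx": -0.4, "dy": 0, "dz": 2.4, "spin": 0, "grip": 1}, {"dx": -0.5, "dy": 0, "dz": 3.2, "spin": 0, "grip": 1}, {"dx": -0.5, "dy": 0, "dz": 3.8, "spin": 0, "grip": 1}]'

```text
clock: 7.27
position: [0.4743, 0.142, 0.2905]
tcp_rot: [-3.141, -0.001, 0.127]
force: [1.3, -1.1, -2.9]
finger_gap: 0.578
grip_force: 22.0
```

```bash
python3 - <<'E'
from h import *
b,k2=snap('scene'); o=robot.get_obs(); print(o['position'],o['force'],o['tcp_rot'])
G=np.array([.5844,.1597,.105]);e=np.array([.992,.1253,0]);g=np.array(o['position'])-[0,0,.1547]-G;print(g@e,g@[-.1253,.992,0],g[2])
save('c7.png',cv2.resize(b[120:220,365:465],(600,600),interpolation=cv2.INTER_CUBIC))
E
```

```text
[0.47449604 0.14209536 0.29157677] [-1.5121437  -1.37762922 -1.51979236] [-3.14099964e+00 -2.60490839e-03  1.26856645e-01]
-0.11123058658707574 -0.0036928416738822327 0.031876767323901864
```

View pics/c7.png

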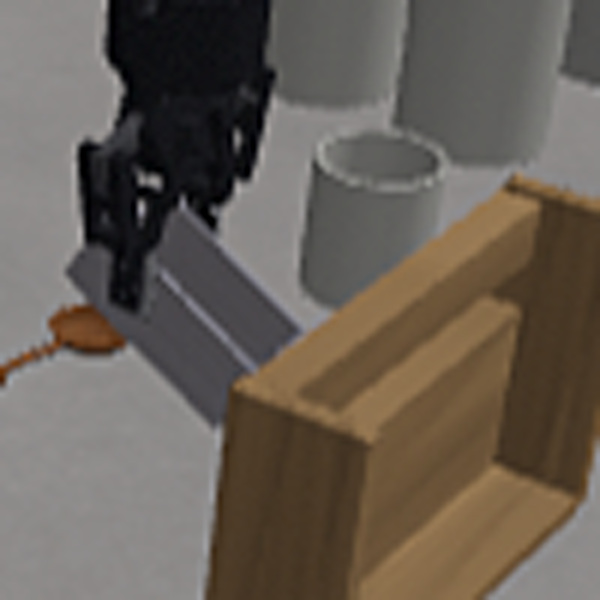

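```bash
python3 - <<'E'
from h import *
b,k=snap('scene'); o=robot.get_obs()
f=lambda L:[(x/6+365-.42,y/6+120-.42) for x,y in L]
for L,off in (([(67,273),(215,425)],-.025),([(183,203),(300,325)],.025),([(160,270),(260,368)],-.025)):
  r=side(k,f(L),o['position'],o['tcp_rot'][2],off);print(r.round(4),np.degrees(np.arctan2(-r[1,1]+r[0,1],r[1,0]-r[0,0])))
E
```

```text
[[-0.0414 -0.0096]
 [ 0.0512 -0.0618]] 29.426911166538233
[[-0.0083  0.0209]
 [ 0.0642 -0.0223]] 30.73636206697448
[[ 0.012   0.0112]
 [ 0.072  -0.0209]] 28.122576373494944
```

>>> carry_out --series '[{"dx": 0, "dy": 0, "dz": -0.8, "spin": 0, "grip": 1}, {"dx": 0.5, "dy": 0.1, "dz": -0.8, "spin": 0, "grip": 1}, {"dx": 1.2, "dy": 0.2, "dz": -0.8, "spin": 0, "grip": 1}, {"dx": 2, "dy": 0.2, "dz": -0.8, "spin": 0, "grip": 1}, {"dx": 2.5, "dy": 0.3, "dz": -0.8, "spin": 0, "grip": 1}]'

```text
clock: 7.78
position: [0.5003, 0.1451, 0.2808]
tcp_rot: [3.141, 0.0, 0.127]
force: [-0.2, 0.7, 0.3]
finger_gap: 0.582
grip_force: 22.2
```

```bash
python3 - <<'E'
from h import *
for i in range(3): b,k2=snap('scene')
o=robot.get_obs(); print(o['position'],o['force'],o['tcp_rot'])
G=np.array([.5844,.1597,.105]);e=np.array([.992,.1253,0]);g=np.array(o['position'])-[0,0,.1547]-G;print(g@e,g@[-.1253,.992,0],g[2])
save('c8.png',cv2.resize(b[120:220,365:465],(600,600),interpolation=cv2.INTER_CUBIC))
E
```

```text
[0.49975071 0.14506247 0.28064578] [ 0.16162362 -0.1109888  -1.26932837] [3.14110402e+00 5.73861646e-04 1.26226287e-01]
-0.08580617945372339 -0.003913873228640171 0.020945782603591576
```

View pics/c8.png

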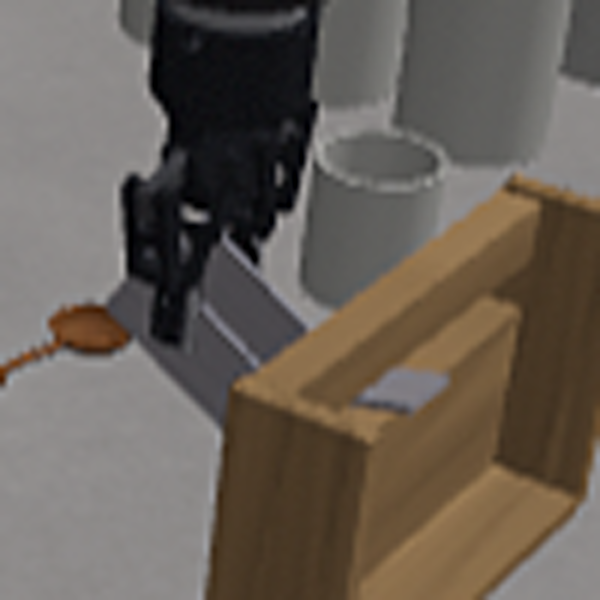

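The picture shows the blade emerging behind the slats at crop (405,385), with the bin still tilted about 30° and no contact force, so the lip is through the groove. Lowering now, so that the bin pivots on the slat.

>>> carry_out --series '[{"dx": 0.1, "dy": 0, "dz": -0.5, "spin": 0, "grip": 1}, {"dx": 0.2, "dy": 0, "dz": -1, "spin": 0, "grip": 1}, {"dx": 0.2, "dy": 0, "dz": -1.5, "spin": 0, "grip": 1}, {"dx": 0.2, "dy": 0, "dz": -2, "spin": 0, "grip": 1}, {"dx": 0.2, "dy": 0, "dz": -2.5, "spin": 0, "grip": 1}]'

```text
clock: 8.35
position: [0.5005, 0.1449, 0.2558]
tcp_rot: [3.141, 0.002, 0.127]
force: [-6.7, -0.1, 2.9]
finger_gap: 0.582
grip_force: 21.0
```

>>> carry_out --series '[{"dx": 0, "dy": 0, "dz": -0.5, "spin": 0, "grip": 1}, {"dx": 0.1, "dy": 0, "dz": -1, "spin": 0, "grip": 1}, {"dx": 0.1, "dy": 0, "dz": -1.5, "spin": 0, "grip": 1}, {"dx": 0.2, "dy": 0, "dz": -1.8, "spin": 0, "grip": 1}, {"dx": 0.2, "dy": 0, "dz": -1.8, "spin": 0, "grip": 1}]'

```text
clock: 8.77
position: [0.5029, 0.145, 0.2371]
tcp_rot: [3.141, 0.002, 0.127]
force: [-5.2, 0.4, -0.9]
finger_gap: 0.583
grip_force: 20.9
```

```bash
python3 - <<'E'
from h import *
b,k=snap('scene'); o=robot.get_obs(); print(o['position'],o['force'],o['tcp_rot'],o['clock'])
G=np.array([.5844,.1597,.105]);e=np.array([.992,.1253,0]);g=np.array(o['position'])-[0,0,.1547]-G;print(g@e,g@[-.1253,.992,0],g[2])
hsv=cv2.cvtColor(b,cv2.COLOR_RGB2HSV)
# grey-metal pixels (low saturation, slightly blue) : bin side and blade
m=((b[:,:,2].astype(int)-b[:,:,0]>=4)&(hsv[:,:,2]>50)).astype(np.uint8)[120:230,365:465]
m=cv2.morphologyEx(m,cv2.MORPH_OPEN,np.ones((2,2)))
n,l,s,c=cv2.connectedComponentsWithStats(m)
for i in range(1,n):
  if s[i,4]>25:
    cn=cv2.findContours((l==i).astype(np.uint8),0,2)[0][0]; print(s[i],(cv2.approxPolyDP(cn,2,True)[:,0]+[365,120]).tolist())
E
```

```text
[0.50284978 0.14502988 0.23726872] [-3.32444173  0.46287399 -1.30355884] [3.14127283e+00 1.66920259e-03 1.26878233e-01] 8.8167
-0.08273597905478476 -0.004334512468377862 -0.02243128034181853
```

>>> carry_out --series '[{"dx": 0, "dy": 0, "dz": -0.2, "spin": 0, "grip": 1}, {"dx": 0, "dy": 0, "dz": -0.4, "spin": 0, "grip": 1}, {"dx": 0, "dy": 0, "dz": -0.4, "spin": 0, "grip": 1}]'

```text
clock: 9.07
position: [0.5033, 0.1451, 0.234]
tcp_rot: [3.141, -0.0, 0.127]
force: [-3.6, -0.4, -0.5]
finger_gap: 0.585
grip_force: 21.5
```

```bash
cat > m.py <<'E'
from h import *
b,k=snap('scene'); o=robot.get_obs(); print(np.round(o['position'],4),np.round(o['force'],1),o['clock'])
G=np.array([.5844,.1597,.105]);e=np.array([.992,.1253,0]);f=np.array([-.1253,.992,0])
g=np.array(o['position'])-[0,0,.1547]-G;print('grip',g@e,g@f,g[2])
g=np.array([.5028,.1450,.0785])  # near wall: drop vertical image columns, find the lower dark/bright step
gr=cv2.cvtColor(b,cv2.COLOR_RGB2GRAY).astype(float); pts=[]
for x in np.arange(-.025,.06,.01):
    w=g+e*x-f*.025+[0,0,-.027]; u=proj(k,w); c=int(round(u[0])); r=int(u[1])
    col=gr[r-9:r+12,c-1:c+2].mean(1); d=np.diff(col,1); j=int(np.argmax(d)); pts.append((c,r-9+j+.5,round(d[j])))
print(pts)
Y=.1265; P=side(k,[p[:2] for p in pts],g+[0,0,.1547],Y)
print(P.round(4).tolist()); s=np.polyfit(P[:,0],P[:,1],1); print('front-up tilt deg',-np.degrees(np.arctan(s[0])))
E
python3 m.py
```

```text
[0.5033 0.1451 0.2341] [-3.4  0.   0.9] 9.1167
grip -0.08232017258719601 -0.004364177444528236 -0.025642208597973074
[(386, 191.5, 40), (389, 192.5, 37), (392, 194.5, 39), (395, 195.5, 38), (397, 196.5, 42), (400, 197.5, 33), (403, 194.5, 2), (406, 195.5, 1), (409, 207.5, 1)]
[[-0.0256, -0.0277], [-0.0148, -0.0268], [-0.0037, -0.0294], [0.0069, -0.0285], [0.014, -0.0291], [0.0245, -0.0282], [0.0333, -0.0138], [0.0435, -0.013], [0.0581, -0.0494]]
front-up tilt deg 2.430947999002439
```

The near wall's bottom edge (386,191)–(400,197) gives about 2° of tilt, with the underside 28 mm below the grip, so it is hanging level. Releasing.

>>> carry_out --series '[{"dx": 0, "dy": 0, "dz": 0, "spin": 0, "grip": 0.1}, {"dx": 0, "dy": 0, "dz": 0, "spin": 0, "grip": -0.4}, {"dx": 0, "dy": 0, "dz": 0, "spin": 0, "grip": -1}, {"dx": 0, "dy": 0, "dz": 0, "spin": 0, "grip": -1}, {"dx": 0, "dy": 0, "dz": 0, "spin": 0, "grip": -1}]'

```text
clock: 9.53
position: [0.5035, 0.1451, 0.2343]
tcp_rot: [-3.142, -0.001, 0.127]
force: [0.4, 0.5, -0.4]
finger_gap: 1.001
grip_force: 0.0
```

```bash
python3 m.py
```

```text
[0.5034 0.1451 0.2343] [-0.1  0.3 -0.4] 9.5833
grip -0.08218242169539908 -0.004341462036167993 -0.02544627992500982
[(386, 189.5, 27), (389, 190.5, 76), (392, 192.5, 23), (395, 193.5, 13), (397, 206.5, 27), (400, 207.5, 19), (403, 194.5, 2), (406, 203.5, 1), (409, 191.5, 1)]
[[-0.0262, -0.0207], [-0.0154, -0.0199], [-0.0044, -0.0225], [0.0062, -0.0216], [0.0177, -0.0639], [0.0283, -0.0629], [0.0333, -0.0138], [0.0467, -0.0401], [0.0516, 0.0043]]
front-up tilt deg 1.9902803463153034
```

Released with no force on the hand. Retreating straight up, then checking without the hand in view.

>>> carry_out --series '[{"dx": 0, "dy": 0, "dz": 2, "spin": 0, "grip": -1}, {"dx": 0, "dy": 0, "dz": 4, "spin": 0, "grip": -1}, {"dx": 0, "dy": 0, "dz": 7, "spin": 0, "grip": -1}, {"dx": 0, "dy": 0, "dz": 10, "spin": 0, "grip": -1}, {"dx": -2, "dy": 0, "dz": 13, "spin": 0, "grip": -1}]'

```text
clock: 10.0
position: [0.4843, 0.145, 0.3646]
tcp_rot: [3.14, 0.001, 0.126]
force: [-0.4, 0.0, 0.4]
finger_gap: 0.999
grip_force: 0.0
```

>>> carry_out --series '[{"dx": -3, "dy": 2, "dz": 2, "spin": 0, "grip": -1}, {"dx": -5, "dy": 6, "dz": 4, "spin": 0, "grip": -1}, {"dx": -5, "dy": 10, "dz": 4, "spin": 0, "grip": -1}, {"dx": -5, "dy": 14, "dz": 4, "spin": 0, "grip": -1}, {"dx": -5, "dy": 14, "dz": 4, "spin": 0, "grip": -1}]'

```text
clock: 10.42
position: [0.4323, 0.2897, 0.4033]
tcp_rot: [-3.141, 0.0, 0.131]
force: [0.2, -1.3, -1.6]
finger_gap: 0.998
grip_force: 0.0
```

```bash
python3 m.py; python3 - <<'E'
from h import *
b,k=snap('scene'); a,kt=snap('top')
hs=cv2.cvtColor(a,cv2.COLOR_RGB2HSV)
# bin outline in top view, and plain bin versus the first picture
o=cv2.imread('pics/top0.png')[:,:,::-1]; print('plain diff',np.abs(o[180:220,370:400].astype(int)-a[180:220,370:400]).mean())
g=cv2.cvtColor(a,cv2.COLOR_RGB2GRAY); o0=cv2.cvtColor(np.ascontiguousarray(o),cv2.COLOR_RGB2GRAY)
d=(cv2.absdiff(g,o0)>22).astype(np.uint8)
n,l,s,c=cv2.connectedComponentsWithStats(cv2.morphologyEx(d,cv2.MORPH_CLOSE,np.ones((3,3))))
for i in range(1,n):
  if s[i,4]>60: print(s[i])
G=np.array([.5844,.1597,.105]);e=np.array([.992,.1253,0]);f=np.array([-.1253,.992,0])
print('expected top front rim/back',[proj(kt,G+e*x+f*(y-.004)+[0,0,-.010]).round(1).tolist() for x,y in((-.11,.025),(-.11,-.025),(0,.025),(0,-.025))], 'front bottom',[proj(kt,G+e*-.11+f*(y-.004)+[0,0,-.055]).round(1).tolist() for y in(.025,-.025)])
E
```

```text
[0.4326 0.2882 0.403 ] [-1.  -0.9 -0.3] 10.4667
grip -0.13447280164292771 0.14645004705357248 0.1433396675358814
[(386, 194.5, 4), (389, 194.5, 6), (392, 190.5, 13), (395, 192.5, 13), (397, 206.5, 27), (400, 207.5, 18), (403, 194.5, 1), (406, 191.5, 1), (409, 195.5, 1)]
[[-0.0247, -0.0382], [-0.0141, -0.0338], [-0.0051, -0.0156], [0.0058, -0.0182], [0.0177, -0.0639], [0.0283, -0.0629], [0.0333, -0.0138], [0.042, 0.0003], [0.0532, -0.0089]]
front-up tilt deg -14.27656595604301
plain diff 8.993333333333334
[    0   115   239   285 28132]
[321 149  26  56 486]
[220 153  17  49 226]
[238 165   6  36  74]
[251 330  26  18 126]
[292 333  21  31 135]
[278 337  24  18  94]
[228 357  32  24 310]
[278 379  49  21 515]
expected top front rim/back [[220.4, 193.2], [237.8, 191.3], [217.7, 156.7], [234.9, 154.8]] front bottom [[223.3, 196.8], [240.2, 195.0]]
```

```bash
python3 - <<'E'
from h import *
b,k=snap('scene'); a,kt=snap('top'); print(robot.get_obs()['clock'])
o=cv2.imread('pics/scene0.png',0); g=cv2.cvtColor(b,cv2.COLOR_RGB2GRAY)
d=(cv2.absdiff(g,o)>14).astype(np.uint8)
print('scene diff rows');
for r in range(160,222,2): print(r,''.join('#' if v else '.' for v in d[r,370:450]))
o=cv2.imread('pics/top0.png',0); g=cv2.cvtColor(a,cv2.COLOR_RGB2GRAY)
print('top gray')
for r in range(146,206,3): print(r,g[r,212:252:3].tolist(),o[r,212:252:9].tolist())
G=np.array([.5844,.1597,.105]);e=np.array([.992,.1253,0]);f=np.array([-.1253,.992,0])
for n,P in dict(fb=(-.11,-.029,-.055),ft=(-.11,-.029,-.010),bb=(0,-.029,-.055),bt=(0,-.029,-.01),fft=(-.11,.021,-.01)).items(): print(n,proj(k,G+e*P[0]+f*P[1]+[0,0,P[2]]).round(1),proj(kt,G+e*P[0]+f*P[1]+[0,0,P[2]]).round(1))
E
```

```text
10.6667
scene diff rows
160 ................................................................................
162 ................................................................................
164 ................................................................................
166 ................................................................................
168 ................................................................................
170 ................................................................................
172 ................................................................................
174 ................................................................................
176 ................................................................................
178 ................................................................................
180 ................................................................................
182 ................................................................................
184 ....................................................
[... 2887 characters left out ...]
0, 81, 115, 119, 121] [110, 111, 108, 106, 108]
191 [123, 118, 124, 119, 100, 92, 115, 115, 113, 115, 59, 120, 117, 116] [111, 112, 109, 108, 110]
194 [123, 120, 118, 121, 106, 77, 115, 114, 114, 116, 51, 120, 119, 121] [109, 111, 109, 111, 113]
197 [117, 121, 119, 118, 117, 62, 121, 111, 113, 115, 30, 120, 121, 117] [109, 106, 110, 111, 113]
200 [119, 120, 121, 118, 126, 52, 118, 111, 114, 113, 76, 123, 123, 120] [112, 111, 110, 110, 108]
203 [116, 116, 117, 118, 125, 120, 123, 119, 120, 119, 118, 121, 121, 120] [108, 111, 113, 112, 112]
fb [385.6 191.5] [240.2 195. ]
ft [386.7 178.8] [237.8 191.3]
bb [417.1 204.7] [237.3 159.6]
bt [419.  191.7] [234.9 154.8]
fft [395.9 172.4] [220.4 193.2]
```

```bash
python3 - <<'E'
from h import *
b,k=snap('scene'); a,kt=snap('top')
Y=.1265; Z=lambda x,y:(x/6+365-.42,y/6+120-.42)
pos=[.49975,.14506,.28065]
# c8: tip near/far corners, front bottom corner, side bottom
print('tip near',side(k,[Z(415,410)],pos,Y,-.018),'far',side(k,[Z(450,378)],pos,Y,.018))
print('front bot',side(k,[Z(107,300),Z(225,430)],pos,Y,-.025))
for th in(28,30,33):
  c,s=np.cos(np.radians(th)),np.sin(np.radians(th)); R=lambda x,z:(round(x*c+z*s,4),round(-x*s+z*c,4))
  print(th,'pred tip',R(.114,.062),'fb',R(-.03,-.027),'corner',R(.08,.028))
# stand from the scene view (crop c8): near cheek top front/back, far cheek top back
G=np.array([.5844,.1597,.105]);e=np.array([.992,.1253,0]);f=np.array([-.1253,.992,0])
for n,p in dict(cf=(232,388),cb=(372,440),ff=(515,180)).items():
  v=plane(k,Z(*p),.17)-G; print(n,(v@e).round(4),(v@f).round(4))
T=lambda x,y:(x/3.2+160-.34,y/3.2+110-.34)
for p,z in(((55,137),.17),((343,107),.17),((90,192),0),((362,162),0),((75,158),.105),((338,131),.105)):
  v=plane(kt,T(*p),z)-G; print('top',p,(v@e).round(4),(v@f).round(4))
E
```

```text
tip near [[ 0.12502597 -0.00581217]] far [[ 0.12358876 -0.00580808]]
front bot [[-0.04187107 -0.0056932 ]
 [ 0.03183513 -0.05193067]]
28 pred tip (np.float64(0.1298), np.float64(0.0012)) fb (np.float64(-0.0392), np.float64(-0.0098)) corner (np.float64(0.0838), np.float64(-0.0128))
30 pred tip (np.float64(0.1297), np.float64(-0.0033)) fb (np.float64(-0.0395), np.float64(-0.0084)) corner (np.float64(0.0833), np.float64(-0.0158))
33 pred tip (np.float64(0.1294), np.float64(-0.0101)) fb (np.float64(-0.0399), np.float64(-0.0063)) corner (np.float64(0.0823), np.float64(-0.0201))
cf 0.0043 -0.1322
cb 0.0712 -0.1298
ff 0.0051 0.1261
top (55, 137) -0.0019 0.1184
top (343, 107) -0.0024 -0.129
top (90, 192) 0.0017 0.1325
top (362, 162) 0.0024 -0.1325
top (75, 158) 0.0005 0.1187
top (338, 131) -0.0005 -0.1187
```

The bin dropped on release: the measured blade tip was about 5 mm shallower than planned and the stand about 4 mm farther, so the lip root never sat over the slat. Relocating the bin to retry deeper.

```bash
python3 - <<'E'
from h import *
b,k=snap('scene'); a,kt=snap('top')
g=cv2.cvtColor(a,cv2.COLOR_RGB2GRAY)
for r in range(152,205,2): print(r,g[r,218:248].tolist())
s=cv2.cvtColor(b,cv2.COLOR_RGB2GRAY)
print('scene')
for r in range(184,212,1): print(r,s[r,378:406].tolist())
E
```

```text
152 [67, 68, 75, 80, 81, 83, 85, 97, 105, 97, 97, 89, 92, 79, 78, 100, 98, 97, 98, 92, 96, 96, 95, 94, 90, 91, 85, 89, 85, 82]
154 [95, 91, 71, 73, 70, 71, 70, 72, 71, 73, 71, 75, 73, 71, 66, 57, 62, 61, 52, 49, 44, 48, 46, 42, 47, 46, 43, 47, 49, 45]
156 [48, 52, 63, 73, 71, 76, 70, 69, 74, 71, 72, 74, 75, 76, 65, 50, 45, 48, 49, 52, 44, 44, 45, 49, 46, 41, 48, 43, 46, 46]
158 [43, 46, 52, 71, 74, 74, 71, 73, 74, 73, 72, 73, 72, 70, 78, 66, 41, 39, 42, 46, 46, 41, 45, 43, 42, 45, 41, 42, 35, 42]
160 [42, 48, 47, 60, 73, 70, 70, 67, 73, 72, 70, 76, 72, 76, 70, 65, 51, 40, 48, 43, 40, 46, 39, 37, 45, 41, 39, 45, 46, 41]
162 [47, 38, 42, 47, 71, 83, 81, 86, 90, 91, 95, 103, 103, 101, 110, 107, 87, 47, 58, 52, 43, 45, 46, 40, 50, 42, 44, 43, 45, 41]
164 [44, 48, 62, 78, 101, 120, 114, 107, 109, 106, 105, 103, 104, 105, 99, 79, 66, 71, 58, 55, 45, 43, 63, 69, 77, 79, 78, 88, 100, 97]
166 [46, 51, 68, 64, 53, 31, 46, 54, 48, 64, 71, 72, 75, 74, 84, 95, 91, 100, 113, 106, 59, 60, 105, 124, 125, 120, 118, 119, 120, 123]
168 [117, 116, 119, 109, 62, 39, 81, 121, 122, 119, 116, 118, 116, 119,
[... 5711 characters left out ...]
 63, 60]
207 [136, 136, 137, 137, 137, 137, 139, 139, 139, 139, 141, 142, 143, 145, 133, 121, 112, 111, 103, 93, 83, 75, 68, 57, 59, 61, 60, 60]
208 [137, 137, 136, 137, 137, 136, 137, 138, 138, 137, 138, 137, 137, 138, 140, 140, 141, 142, 143, 132, 122, 118, 83, 56, 60, 62, 61, 60]
209 [137, 137, 136, 138, 137, 136, 136, 137, 137, 136, 137, 136, 136, 137, 137, 136, 136, 139, 139, 141, 143, 152, 80, 56, 60, 61, 61, 60]
210 [137, 137, 138, 138, 138, 137, 135, 135, 137, 137, 137, 136, 136, 136, 136, 136, 136, 138, 138, 139, 141, 150, 70, 55, 60, 62, 60, 58]
211 [139, 138, 138, 137, 137, 135, 134, 135, 138, 139, 137, 137, 137, 137, 136, 136, 136, 136, 136, 137, 140, 148, 53, 55, 58, 62, 59, 59]
```

```bash
python3 - <<'E'
from h import *
b,k=snap('scene'); a,kt=snap('top')
print('front bot near',tri(kt,(242.3,201),k,(383.7,205)))
print('fr bot near z0',plane(kt,(242.3,201),0),plane(k,(383.7,205),0))
print('front bot left z0',plane(kt,(226.7,201.3),0))
print('rim near front z?',tri(kt,(242,198),k,(382.5,192.5)))
for th in np.arange(0,21,4):
    # wall plane through front bottom near at yaw Y: slopes
    P=plane(k,(383.7,205),0)
    for Y in (.12,.2,.28):
        d=np.array([np.cos(Y)*np.cos(np.radians(th)),np.sin(Y)*np.cos(np.radians(th)),np.sin(np.radians(th))])
        u=proj(k,P+.05*d)-proj(k,P); v=proj(kt,P+.05*d)-proj(kt,P); print(th,Y,'scene slope',round(u[1]/u[0],3),'top slope',round(v[0]/v[1],3))
E
```

```text
front bot near (array([ 0.47341681,  0.11905889, -0.00394115]), np.float64(0.0017920047375634706))
fr bot near z0 [0.47191288 0.11776125 0.        ] [0.47741786 0.11544569 0.        ]
front bot left z0 [0.47036302 0.16536883 0.        ]
rim near front z? (array([0.47103206, 0.1122442 , 0.04468981]), np.float64(0.00018249469803066084))
0 0.12 scene slope 0.446 top slope 0.078
0 0.2 scene slope 0.383 top slope 0.162
0 0.28 scene slope 0.326 top slope 0.248
4 0.12 scene slope 0.374 top slope 0.086
4 0.2 scene slope 0.315 top slope 0.169
4 0.28 scene slope 0.261 top slope 0.254
8 0.12 scene slope 0.302 top slope 0.095
8 0.2 scene slope 0.247 top slope 0.177
8 0.28 scene slope 0.196 top slope 0.261
12 0.12 scene slope 0.23 top slope 0.104
12 0.2 scene slope 0.179 top slope 0.184
12 0.28 scene slope 0.131 top slope 0.267
16 0.12 scene slope 0.156 top slope 0.112
16 0.2 scene slope 0.109 top slope 0.191
16 0.28 scene slope 0.064 top slope 0.273
20 0.12 scene slope 0.081 top slope 0.121
20 0.2 scene slope 0.037 top slope 0.199
20 0.28 scene slope -0.004 top slope 0.279
```

The bin is caught nose-down (13.5°): its front edge is on the table and the blade tip is still in the groove, so the grip point is about (.495,.144,.033). Regripping there.

>>> carry_out --series '[{"dx": 1.8, "dy": -3.7, "dz": 0, "spin": 0, "grip": -1}, {"dx": 3.4, "dy": -7.4, "dz": 0, "spin": 0, "grip": -1}, {"dx": 5, "dy": -11, "dz": 0, "spin": 0, "grip": -1}, {"dx": 6.3, "dy": -14.4, "dz": 0, "spin": 0, "grip": -1}, {"dx": 6.3, "dy": -14.4, "dz": -3.5, "spin": 0, "grip": -1}]'

```text
clock: 11.38
position: [0.4985, 0.1362, 0.3763]
tcp_rot: [-3.14, -0.012, 0.122]
force: [0.7, 1.2, 1.0]
finger_gap: 0.997
grip_force: 0.0
```

>>> carry_out --series '[{"dx": 0, "dy": 0, "dz": -4, "spin": 0, "grip": -1}, {"dx": 0, "dy": 0, "dz": -8, "spin": 0, "grip": -1}, {"dx": 0, "dy": 0, "dz": -11, "spin": 0, "grip": -1}, {"dx": 0, "dy": 0, "dz": -11, "spin": 0, "grip": -1}]'

```text
clock: 11.72
position: [0.4943, 0.1397, 0.2517]
tcp_rot: [3.138, 0.011, 0.125]
force: [0.8, -0.1, -1.9]
finger_gap: 1.002
grip_force: 0.0
```

>>> carry_out --series '[{"dx": 0, "dy": 0, "dz": -2, "spin": 0, "grip": -1}, {"dx": 0, "dy": 0, "dz": -2, "spin": 0, "grip": -1}, {"dx": 0, "dy": 0, "dz": -2, "spin": 0, "grip": -1}]'

```text
clock: 11.97
position: [0.4965, 0.1411, 0.2404]
tcp_rot: [3.141, -0.001, 0.127]
force: [-0.3, 0.8, 1.1]
finger_gap: 0.997
grip_force: 0.0
```

>>> carry_out --series '[{"dx": -0.1, "dy": 0.2, "dz": -2, "spin": 0, "grip": -1}, {"dx": -0.1, "dy": 0.2, "dz": -5, "spin": 0, "grip": -1}, {"dx": -0.1, "dy": 0.2, "dz": -5, "spin": 0, "grip": -1}, {"dx": -0.1, "dy": 0.2, "dz": -5, "spin": 0, "grip": -1}]'

```text
clock: 12.3
position: [0.4954, 0.1431, 0.1901]
tcp_rot: [3.14, 0.001, 0.127]
force: [-0.2, -0.1, 0.8]
finger_gap: 0.999
grip_force: 0.0
```

>>> carry_out --series '[{"dx": 0, "dy": 0, "dz": 0, "spin": 0, "grip": 1}, {"dx": 0, "dy": 0, "dz": 0, "spin": 0, "grip": 1}, {"dx": 0, "dy": 0, "dz": 0, "spin": 0, "grip": 1}, {"dx": 0, "dy": 0, "dz": 0, "spin": 0, "grip": 1}, {"dx": 0, "dy": 0, "dz": 0, "spin": 0, "grip": 1}]' --newtons 20

```text
clock: 12.72
position: [0.4958, 0.1433, 0.191]
tcp_rot: [-3.141, -0.003, 0.127]
force: [-1.9, -0.3, 6.7]
finger_gap: 0.587
grip_force: 24.7
```

>>> carry_out --series '[{"dx": 0, "dy": 0, "dz": 0.6, "spin": 0, "grip": 1}, {"dx": 0.5, "dy": 0.1, "dz": 1.1, "spin": 0, "grip": 1}, {"dx": 0.2, "dy": 0, "dz": 1.7, "spin": 0, "grip": 1}, {"dx": -0.1, "dy": 0, "dz": 2.3, "spin": 0, "grip": 1}, {"dx": -0.4, "dy": 0, "dz": 2.9, "spin": 0, "grip": 1}]'

```text
clock: 13.13
position: [0.4905, 0.1428, 0.2176]
tcp_rot: [3.141, 0.003, 0.126]
force: [-1.3, -0.2, -4.6]
finger_gap: 0.586
grip_force: 22.8
```

```bash
cat > t.py <<'E'
from h import *
b,k=snap('scene'); a,kt=snap('top'); o=robot.get_obs(); print(np.round(o['position'],4),np.round(o['force'],1),o['clock'])
G=np.array([.5844,.1597,.105]);e=np.array([.992,.1253,0]);f=np.array([-.1253,.992,0])
gp=np.array(o['position'])-[0,0,.1547]; g=gp-G; print('grip',(g@e).round(4),(g@f).round(4),g[2].round(4))
# metal of the near wall: dark neutral against the bright table, left of the stand cheek
s=cv2.cvtColor(b,cv2.COLOR_RGB2GRAY).astype(int); u=proj(k,gp-f*.025)
pts=[]
for c in range(int(u[0])-10,min(int(u[0])+22,402)):
    col=s[int(u[1])-5:int(u[1])+45,c]; q=np.where((col[:-2]<90)&(col[2:]>105))[0]
    if len(q): j=q[0]; seg=col[j:j+3]; pts.append((c,int(u[1])-5+j+ (98-seg[0])/max(1,(seg[2]-seg[0]))*2))
P=side(k,pts,o['position'],o['tcp_rot'][2]); print([tuple(np.round(p*1000).astype(int).tolist()) for p in P])
x,z=P[:,0],P[:,1]; w=np.ones(len(x),bool)
for _ in range(4):
    m=np.polyfit(x[w],z[w],1); w=np.abs(np.polyval(m,x)-z)<.003
print('tilt front-up',-np.degrees(np.arctan(m[0])).round(1),'at grip',m[1].round(4),w.sum(),len(w))
E
python3 t.py
```

```text
[0.4907 0.143  0.2185] [-0.5 -0.4 -2.8] 13.2333
grip -0.0951 -0.0048 -0.0412
[(-31, -18), (-26, -32), (-22, -33), (-19, -31), (-15, -31), (-11, -32), (-8, -30), (-4, -30), (-1, -29), (3, -29), (7, -29), (10, -28), (14, -28), (13, 17), (21, -26), (24, -27), (28, -27), (31, -25), (30, 20), (38, -24), (37, 20)]
tilt front-up -6.5 at grip -0.0293 17 21
```

>>> carry_out --series '[{"dx": -0.3, "dy": 0, "dz": 0.8, "spin": 0, "grip": 1}, {"dx": -0.5, "dy": -0.1, "dz": 1.6, "spin": 0, "grip": 1}, {"dx": -0.8, "dy": -0.1, "dz": 2.4, "spin": 0, "grip": 1}, {"dx": -1.1, "dy": -0.1, "dz": 3.2, "spin": 0, "grip": 1}, {"dx": -1.3, "dy": -0.2, "dz": 3.9, "spin": 0, "grip": 1}]'

```text
clock: 13.65
position: [0.4781, 0.1411, 0.2586]
tcp_rot: [-3.141, -0.002, 0.127]
force: [0.6, 0.4, -3.5]
finger_gap: 0.586
grip_force: 22.3
```

>>> carry_out --series '[{"dx": -0.2, "dy": 0, "dz": 0.8, "spin": 0, "grip": 1}, {"dx": -0.3, "dy": 0, "dz": 1.6, "spin": 0, "grip": 1}, {"dx": -0.3, "dy": 0, "dz": 2.4, "spin": 0, "grip": 1}, {"dx": -0.3, "dy": 0, "dz": 3.2, "spin": 0, "grip": 1}, {"dx": -0.3, "dy": 0, "dz": 3.9, "spin": 0, "grip": 1}]'

```text
clock: 14.07
position: [0.4754, 0.1411, 0.2972]
tcp_rot: [-3.141, -0.001, 0.127]
force: [1.3, 0.4, -3.8]
finger_gap: 0.584
grip_force: 23.2
```

```bash
python3 t.py
```

```text
[0.4756 0.1412 0.2977] [ 0.1  0.4 -1.1] 14.1667
grip -0.1103 -0.0047 0.038
[(-37, -14), (-33, -16), (-30, -19), (-26, -22), (-19, -54), (-16, -55), (-12, -51), (-9, -48), (-6, -45), (-3, -40), (1, -37), (5, -40), (8, -43), (12, -47), (16, -49), (14, 11), (18, 6), (21, 4), (25, 1), (29, -1), (32, -3), (36, -5), (39, -7), (43, -8), (47, -11)]
tilt front-up 31.4 at grip 0.0174 10 25t.py:14: RankWarning: Polyfit may be poorly conditioned
  m=np.polyfit(x[w],z[w],1); w=np.abs(np.polyval(m,x)-z)<.003
```

>>> carry_out --series '[{"dx": 0, "dy": 0, "dz": -0.8, "spin": 0, "grip": 1}, {"dx": 0.7, "dy": 0.1, "dz": -0.8, "spin": 0, "grip": 1}, {"dx": 1.5, "dy": 0.2, "dz": -0.8, "spin": 0, "grip": 1}, {"dx": 2.2, "dy": 0.3, "dz": -0.8, "spin": 0, "grip": 1}, {"dx": 2.8, "dy": 0.4, "dz": -0.8, "spin": 0, "grip": 1}]'

```text
clock: 14.58
position: [0.5043, 0.1452, 0.2877]
tcp_rot: [3.141, 0.0, 0.127]
force: [0.1, 0.5, -2.0]
finger_gap: 0.581
grip_force: 23.4
```

>>> carry_out --series '[{"dx": 0, "dy": 0, "dz": 0, "spin": 0, "grip": 1}, {"dx": 0.3, "dy": 0, "dz": 0, "spin": 0, "grip": 1}, {"dx": 0.6, "dy": 0.1, "dz": 0, "spin": 0, "grip": 1}, {"dx": 0.6, "dy": 0.1, "dz": 0, "spin": 0, "grip": 1}]'

```text
clock: 14.92
position: [0.5096, 0.1461, 0.288]
tcp_rot: [3.141, -0.0, 0.127]
force: [0.1, -0.1, -1.2]
finger_gap: 0.58
grip_force: 23.5
```

```bash
python3 t.py 2>/dev/null
```

```text
[0.5092 0.1461 0.288 ] [ 0.5 -0.4 -0.8] 15.0167
grip -0.0763 -0.0041 0.0283
[(-34, -25), (-31, -17), (-27, -19), (-24, -22), (-20, -24), (-16, -28), (-12, -31), (-8, -33), (-5, -35), (-1, -37), (3, -39), (6, -41), (10, -45), (14, -48), (18, -50)]
tilt front-up 34.0 at grip -0.0379 14 15
```

>>> carry_out --series '[{"dx": 0.2, "dy": 0, "dz": 0, "spin": 0, "grip": 1}, {"dx": 0.4, "dy": 0.1, "dz": 0, "spin": 0, "grip": 1}, {"dx": 0.4, "dy": 0.1, "dz": 0, "spin": 0, "grip": 1}]'

```text
clock: 15.27
position: [0.5134, 0.1472, 0.2881]
tcp_rot: [3.142, -0.0, 0.127]
force: [0.4, -0.1, -0.8]
finger_gap: 0.582
grip_force: 23.5
```

>>> carry_out --series '[{"dx": 0.2, "dy": 0, "dz": 0, "spin": 0, "grip": 1}, {"dx": 0.4, "dy": 0.1, "dz": 0, "spin": 0, "grip": 1}, {"dx": 0.4, "dy": 0.1, "dz": 0, "spin": 0, "grip": 1}]'

```text
clock: 15.52
position: [0.5164, 0.1476, 0.2881]
tcp_rot: [3.14, 0.005, 0.127]
force: [-10.7, -2.7, 4.7]
finger_gap: 0.581
grip_force: 24.2
```

>>> carry_out --series '[{"dx": -0.2, "dy": 0, "dz": -0.5, "spin": 0, "grip": 1}, {"dx": -0.3, "dy": 0, "dz": -1, "spin": 0, "grip": 1}, {"dx": -0.4, "dy": 0, "dz": -1.4, "spin": 0, "grip": 1}, {"dx": -0.5, "dy": -0.1, "dz": -1.8, "spin": 0, "grip": 1}, {"dx": -0.5, "dy": -0.1, "dz": -2.2, "spin": 0, "grip": 1}]'

```text
clock: 15.93
position: [0.512, 0.1468, 0.2668]
tcp_rot: [3.141, 0.0, 0.127]
force: [-5.9, -1.3, 4.2]
finger_gap: 0.58
grip_force: 22.7
```

```bash
python3 t.py 2>/dev/null
```

```text
[0.5119 0.1468 0.2659] [-5.  -0.9  0.4] 16.0333
grip -0.0736 -0.0037 0.0062
[(-35, -20), (-32, -22), (-28, -24), (-24, -23), (-21, -25), (-17, -26), (-13, -29), (-10, -28), (-6, -29), (-2, -31), (1, -33), (5, -33), (8, -34), (12, -36), (16, -36)]
tilt front-up 17.4 at grip -0.0316 15 15
```

>>> carry_out --series '[{"dx": 0, "dy": 0, "dz": -0.4, "spin": 0, "grip": 1}, {"dx": 0, "dy": 0, "dz": -0.8, "spin": 0, "grip": 1}, {"dx": 0.1, "dy": 0, "dz": -1.2, "spin": 0, "grip": 1}, {"dx": 0.1, "dy": 0, "dz": -1.6, "spin": 0, "grip": 1}, {"dx": 0.1, "dy": 0, "dz": -1.6, "spin": 0, "grip": 1}]'

```text
clock: 16.45
position: [0.5129, 0.1469, 0.2492]
tcp_rot: [3.141, 0.002, 0.127]
force: [-2.3, -0.2, -0.9]
finger_gap: 0.582
grip_force: 21.8
```

```bash
python3 t.py 2>/dev/null
```

```text
[0.5129 0.1469 0.2493] [-3.7 -0.2 -3. ] 16.55
grip -0.0725 -0.0037 -0.0104
[(-34, -27), (-31, -27), (-27, -28), (-23, -28), (-20, -29), (-16, -29), (-12, -29), (-9, -29), (-5, -31), (-2, -31), (2, -31), (5, -32), (9, -32), (13, -32), (16, -33)]
tilt front-up 7.0 at grip -0.031 15 15
```

```bash
cat > blade.py <<'E'
from h import *
b,k=snap('scene'); hs=cv2.cvtColor(b,cv2.COLOR_RGB2HSV)
G=np.array([.5844,.1597,.105]);e=np.array([.992,.1253,0]);f=np.array([-.1253,.992,0])
m=(hs[:,:,1]<60).astype(np.uint8)
for r in range(168,200): print(r,''.join('#' if v else '.' for v in m[r,410:460]))
for x,z in((.034,.034),(.042,.034),(.022,.028),(.022,.0),(.022,.06)):
    print((x,z),[proj(k,G+e*x+f*(y-.004)+[0,0,z]).round(1).tolist() for y in(-.018,.018)])
E
python3 blade.py
```

```text
168 #..#############..................................
169 #..###########....................................
170 #############.....................................
171 ###########.......................................
172 ##########........................................
173 #########.........................................
174 ########..........................................
175 ######............................................
176 #####.............................................
177 ####........................###...................
178 ##.......................######...................
179 #......................######.....................
180 ......................######......................
181 ....................#######.......................
182 ...................#######........................
183 ..................#####...........................
184 .................###..............................
185 ...............##.................................
186 ..............##..................................
187 ..............#...................................

[... 196 characters left out ...]
.......................
192 ..................................................
193 ..................................................
194 ..................................................
195 ..................................................
196 ..................................................
197 ..................................................
198 ..................................................
199 ..................................................
(0.034, 0.034) [[433.0, 181.5], [439.3, 176.4]]
(0.042, 0.034) [[435.6, 182.5], [441.9, 177.4]]
(0.022, 0.028) [[428.8, 181.9], [435.2, 176.9]]
(0.022, 0.0) [[427.5, 190.4], [433.8, 185.3]]
(0.022, 0.06) [[430.3, 171.9], [436.8, 167.0]]
```

>>> carry_out --series '[{"dx": 0, "dy": 0, "dz": -0.4, "spin": 0, "grip": 1}, {"dx": 0.1, "dy": 0, "dz": -0.8, "spin": 0, "grip": 1}, {"dx": 0.2, "dy": 0, "dz": -1.1, "spin": 0, "grip": 1}, {"dx": 0.2, "dy": 0, "dz": -1.3, "spin": 0, "grip": 1}, {"dx": 0.2, "dy": 0, "dz": -1.3, "spin": 0, "grip": 1}]'

```text
clock: 17.02
position: [0.5149, 0.1471, 0.2399]
tcp_rot: [3.141, -0.0, 0.128]
force: [-15.8, -2.1, 15.3]
finger_gap: 0.583
grip_force: 24.0
```

```bash
python3 t.py 2>/dev/null; python3 blade.py | sed -n 5,24p
```

```text
[0.5149 0.1471 0.2399] [-15.2  -1.7  14.3] 17.1167
grip -0.0705 -0.0038 -0.0198
[(-35, -29), (-31, -30), (-28, -29), (-24, -30), (-20, -30), (-17, -29), (-13, -29), (-10, -29), (-6, -30), (-3, -30), (1, -29), (4, -29), (8, -29), (11, -29)]
tilt front-up -0.3 at grip -0.0294 14 14
172 ...#######........................................
173 #########.........................................
174 ########..........................................
175 ######......................#.....................
176 .####......................###....................
177 ####.....................####.....................
178 ##......................####......................
179 #......................####.......................
180 .....................#####........................
181 ....................####..........................
182 ...................###............................
183 ..................##..............................
184 ..................................................
185 ...............##.................................
186 ..............##..................................
187 ..............#...................................
188 ..................................................
189 ..................................................
190 ..................................................
191 ..................................................
```

The bin is level (−0.3°) and pressing down and in on the lower slat, with the blade visible behind the upper slat at (438,176)–(430,182). Relaxing the push, then opening.

>>> carry_out --series '[{"dx": -0.1, "dy": 0, "dz": 0.3, "spin": 0, "grip": 1}, {"dx": -0.1, "dy": 0, "dz": 0.3, "spin": 0, "grip": 1}, {"dx": -0.1, "dy": 0, "dz": 0.3, "spin": 0, "grip": 0}, {"dx": -0.1, "dy": 0, "dz": 0.3, "spin": 0, "grip": -1}, {"dx": -0.1, "dy": 0, "dz": 0.3, "spin": 0, "grip": -1}]'

```text
clock: 17.58
position: [0.5146, 0.1471, 0.2401]
tcp_rot: [3.142, -0.001, 0.127]
force: [0.0, -0.3, 0.7]
finger_gap: 0.842
grip_force: 0.0
```

>>> carry_out --series '[{"dx": 0, "dy": 0, "dz": 0, "spin": 0, "grip": -1}, {"dx": 0, "dy": 0, "dz": 0, "spin": 0, "grip": -1}, {"dx": 0, "dy": 0, "dz": 0, "spin": 0, "grip": -1}]'

```text
clock: 17.83
position: [0.5144, 0.1471, 0.24]
tcp_rot: [3.141, -0.0, 0.127]
force: [0.6, 0.5, 0.1]
finger_gap: 0.998
grip_force: 0.0
```

```bash
python3 t.py 2>/dev/null; python3 blade.py | sed -n 5,24p
```

```text
[0.5143 0.1471 0.24  ] [-0.  -0.3 -0.1] 17.9333
grip -0.0711 -0.0037 -0.0197
[(-34, -36), (-30, -37), (-27, -36), (-23, -35), (-19, -36), (-16, -36), (-12, -35), (-9, -35), (-5, -35), (-2, -36), (2, -35), (5, -35), (4, 12), (12, -34)]
tilt front-up -2.3 at grip -0.0349 13 14
172 ##..######........................................
173 ##.######.........................................
174 ##..####..........................................
175 ##.###............................................
176 ....#......................##.....................
177 .........................####.....................
178 #.......................####......................
179 #......................####.......................
180 ......................###.........................
181 .....................###..........................
182 ...................####...........................
183 ..................##..............................
184 .................##...............................
185 ...............###................................
186 ..............##..................................
187 .............##...................................
188 .............#....................................
189 ..................................................
190 ..................................................
191 ..................................................
```

It hangs: underside 55 mm below the groove edge, tilt about −2°. Retreating.

>>> carry_out --series '[{"dx": 0, "dy": 0, "dz": 2, "spin": 0, "grip": -1}, {"dx": 0, "dy": 0, "dz": 4.5, "spin": 0, "grip": -1}, {"dx": 0, "dy": 0, "dz": 8, "spin": 0, "grip": -1}, {"dx": -1, "dy": 0, "dz": 12, "spin": 0, "grip": -1}, {"dx": -3, "dy": 0, "dz": 15, "spin": 0, "grip": -1}]'

```text
clock: 18.4
position: [0.4847, 0.1468, 0.3926]
tcp_rot: [3.141, -0.002, 0.126]
force: [-0.6, 0.6, 1.0]
finger_gap: 1.003
grip_force: 0.0
```

>>> carry_out --series '[{"dx": -4, "dy": 0, "dz": 0, "spin": 0, "grip": -1}, {"dx": -6, "dy": 2, "dz": 0, "spin": 0, "grip": -1}, {"dx": -6, "dy": 5, "dz": 0, "spin": 0, "grip": -1}, {"dx": -6, "dy": 5, "dz": 0, "spin": 0, "grip": -1}, {"dx": -6, "dy": 5, "dz": 0, "spin": 0, "grip": -1}]'

```text
clock: 18.82
position: [0.4238, 0.1979, 0.39]
tcp_rot: [-3.141, -0.0, 0.129]
force: [0.8, 0.7, -0.5]
finger_gap: 1.003
grip_force: 0.0
```

```bash
sed "s/^gp=.*/gp=np.array([.5143,.1471,.0853]); o['position']=gp+[0,0,.1547]; g=gp-G/" t.py > t2.py; python3 t2.py 2>/dev/null; python3 blade.py | sed -n 5,22p; python3 - <<'E'
from h import *
a,k=snap('top'); o=cv2.imread('pics/top0.png',0); g=cv2.cvtColor(a,cv2.COLOR_RGB2GRAY)
t=o[182:218,372:398]; r=cv2.matchTemplate(g[172:228,362:408],t,cv2.TM_CCOEFF_NORMED); print('plain shift',np.array(cv2.minMaxLoc(r)[3])-10,r.max())
E
```

```text
[0.4243 0.197  0.39  ] [ 0.2 -0.5 -0.2] 18.9167
[(-34, -37), (-30, -37), (-27, -36), (-23, -35), (-19, -36), (-16, -36), (-12, -36), (-9, -35), (-5, -35), (-6, 10), (2, -36), (6, -36), (4, 11), (12, -34)]
tilt front-up -2.0 at grip -0.0354 12 14
172 ##########........................................
173 #########.........................................
174 ########..........................................
175 ######............................................
176 #####......................##.....................
177 ####.....................####.....................
178 ##......................####......................
179 #......................####.......................
180 ......................###.........................
181 .....................###..........................
182 ...................####...........................
183 ..................##..............................
184 .................##...............................
185 ...............###................................
186 ..............##..................................
187 .............##...................................
188 .............#....................................
189 ..................................................
plain shift [0 0] 0.9869836
```

The bin stays still and level, the plain bin has not moved, and the hand is clear. Handing in.

```bash
python3 -c "
from bench import robot
print(robot.hand_in())"
```

```text
the job is handed in; nothing more can be done
None
```

The lipped bin hangs in the groove, released and tilted about 2°, and the plain bin has not moved; it took a second try because the bin slipped out on the first release, and the job was handed in at about 19 s with no verdict returned.

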